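# Unhitch the ware dolly

## Robot

A 6-joint arm with a two-finger parallel gripper is mounted at the origin on the work surface. World frame = base frame: x ahead of the robot, y to its left, z up, the work surface at z = 0. Lengths are in m, angles in degrees, forces in N, time in s.
With the tool pointing down it reaches from about 0.35 to 0.925 m from the base axis. Payload 6.4 kg.
Tool frame: the origin (TCP) lies at the very end of the fingers, on their centre line; the grasp point (between the pads) lies 19 mm behind it (hold_point_z is the distance from the TCP to the grasp point, in m); z points along the fingers, y is the line along which they close (so a half turn about z gives the same grasp; the last joint's range is limited). The gripper opens to 85 mm and grips with 20 to 120 N. Pads are 22 mm wide; open, the fingers measure 114 mm over their backs; the gripper's body (76 mm by 85 mm) begins 54 mm behind the grasp point. The pads swing forward as they close: fully open they stand 13 mm farther back than shut.
Start: joints at [-86.121, 14.043, 89.255, -0, 76.702, -9.975], TCP at [0.156, -0.631, 0.231] pointing down, gripper open.
Joint ranges: [-179.41, 179.41], [-58.25, 129.5], [7.25, 145.43], [-54.29, 234.29], [11.92, 165.04], [-157.13, 157.13]. Speed limits (degrees/s): [147.25, 147.25, 180, 180, 180, 180].

## Interface

Orientations are given as a 3x3 rotation matrix whose columns are the frame's x, y, z axes.
In Python, from plant import * gives the robot as it stands.
- The arm moves only by the tool jog_arm, never from a script. Its argument "deltas" is a list of rows, each a list of 5 numbers: the finger opening in cm, from 0 to 8.54, then the shift along the tool's x, y, z in cm, then the turn about the tool's z in rad. In form: [[gripper, dx, dy, dz, yaw], ...]. A call has 1 to 8 rows; each row shifts and turns the commanded pose from where the row before left it, along the tool's axes as they then stand; what a row does not reach is not made up. A row lasts 1/12 s, in which the tool goes at most 41.7 mm and 7.16 degrees, less where a joint would pass 70% of its speed; a pose out of reach is approached as far as the arm can. A call with a gripper value outside its range is refused whole. The fingers move at their own pace and stop on an object; "grip_force" is the grip in N (left out, the last holds). Time passes only in rows, so rows that do not move let the fingers close. It gives the time, the measured TCP pose, the force, the opening and the grip force at its end, in the units of the state.
- get_obs(): the state, without advancing time (a new reading comes with each control period).
- grab_frame(name): name is "scene" or "top"; returns a dict with "frame" (420x560x3 uint8, red, green, blue), "intrinsics" (3x3 intrinsics, pixels), "eye" and "orientation" of the camera in the world. Camera axes: x right, y down, z forward; pixel columns grow to the right and rows downward; lengths in m; the calibration is good to about 2 mm. A picture is of the moment at which its call begins. There is no depth.
- close_job(): hands the job in; it is judged then, once.
The state is a dict: "clock": time; "q": joint angles; "dq": joint speeds; "joint_torque": joint torques, N m; "tool_pos": TCP position; "tool_rot": TCP orientation; "force": force on the tool from outside, world axes, zero at the start; "wrist_torque": the same for the moment, N m; "finger_gap": finger opening in m; "gripper_force": force on a finger pad.
Only numpy, scipy, OpenCV 4.12 (cv2) and the standard library are available. Lean on these libraries where they do the work, as an engineer would, in place of code of your own. Each camera call takes 0.05 s, during which the arm holds its last target. There are 200 camera calls.

## Task

The tall plain pot stands close beside the hitch latch, where your hand would knock it: slide it along the slab, upright and without lifting it, until it stands inside the other chalk ring, and let go of it. Then pull the upright latch handle sideways, away from the coupler, against its spring, and with it pulled lift the tongue by that handle until the coupler is about 8 cm higher than it was, clear of the ball. Finish while still holding the tongue up there, steady, and leave the mug, the bowl and the grey warmer where they are.

Things in the scene. Friction and masses are not known exactly. Their poses are not given: they have to be found in the camera images.
- pot_mid (a point): Centre (half-way up, 70 mm above the slab) of the tall plain pot: straight upright bisque cylinder, 56 mm across, 140 mm tall, open top, 0.25 to 0.5 kg, loose. Stands in the first chalk ring, 110 mm from the latch handle. If gripped, grip about 105 mm above the slab, fingers closing along the way of sliding (hitch's y), else it pivots between them and tips; if pushed, push below 35 mm.
- new_mark: The other, empty chalk ring where the pot is to stand: a ring 80 mm in diameter drawn flat on the slab (z = 0); its centre. The way to it from the pot's first place is free.
- hitch: Fixed ball mount and dolly. Origin on the slab under the 50 mm ball; x axis level along the tongue from ball to dolly, y level across it, away from the latch handle, z up. Base plate 130 x 75 x 12 mm; ball top 100 mm above the slab. The dolly's deck (top at 120 mm, cups on it to 195 mm) begins 320 mm from the ball along x.
- tongue: Tongue with the coupler at its free end; about 4 N to lift at the latch handle. Origin at the centre of the coupler's top face, above the ball, 112 mm above the slab when down; axes then parallel to the hitch's. Hinged at the dolly, on a pin along y 290 mm along x and 22 mm below the origin: the coupler swings up (at most 0.6 rad), falls back if let go. Coupler 75 x 65 mm; bar behind 45 mm wide.
- latch_grip (a point): Point to grip on the latch handle, on its centre line, 147 mm above the slab with the tongue down. The handle is an upright flat steel post on the coupler's -y side (50 mm from the ball's axis), 24 mm along the hitch's x, 14 mm along its y, top 18 mm above this point, clear all round down to the coupler's top 35 mm below. It rides on the tongue, can lift it, and tips with it about the hinge.
- latch (a joint): Latch travel, m: 0 = home (its plate locks under the ball, the tongue cannot rise), grows as the handle is pulled along the hitch's -y, stop at 0.018. The ball is free from about 0.010; pull to about 0.016. A spring pushes it home, 3 N at home to 8 N at the stop. Once the coupler has risen 25 mm the latch may spring home.
- warmer: Bystander: squat dark grey clay tea warmer, 132 mm in diameter, 102 mm tall, on the far side of the pots' rings; origin under its centre.
- mug: Bystander: sand-coloured mug with a handle, 72 mm in diameter, 85 mm tall, on the other side of the coupler; origin under its centre.
- bowl: Bystander: bisque bowl, 110 mm in diameter, 50 mm tall, beside the tongue on the side away from the latch; origin under its centre.
Things that resemble listed ones, but are neither listed nor needed, are in the scene too. Leave any purple or turquoise look-alike of the part that bears pot_mid alone.

How it is judged:
By the outcome, as a careful person would: the job done as asked, in the order asked, and still so for the second after the job is handed in, while the arm keeps its last pose, push and grip.
It also fails if it takes over 48 s, if anything falls off the work surface, if the arm or the gripper's body presses on something with over 40 N, if the wrist force passes 120 N, or if a joint passes its speed limit or range.

## Working session

There is one attempt and no reset: what is moved stays moved. The work goes in short steps, Python scripts to look and compute and a tool call to move; the robot and the scene stay as the last step left them, time stands still between calls to the robot, and variables do not carry over. Pictures are saved under pics/ and viewed, at most 10 in all, crops included, and the job is handed in when it is done.

Besides the shell and the picture viewer there is one more tool, called after "Emit:" as name(argument=value, ...) on one line, values as JSON. jog_arm: Moves the arm, as the interface text tells. Its arguments: {"type":"object","properties":{"deltas":{"type":"array"},"grip_force":{"type":"number"}},"required":["deltas"]}

```bash
mkdir -p pics; ls
cat > h.py <<'E'
from plant import *
import numpy as np, cv2
def snap(name,fn):
    d=grab_frame(name); np.savez('pics/'+fn+'.npz',**{k:np.array(v) for k,v in d.items()})
    cv2.imwrite('pics/'+fn+'.png',np.array(d['frame'])[:,:,::-1]); return d
def load(fn): return dict(np.load('pics/'+fn+'.npz'))
def ray(d,u,v,z):
    K=np.array(d['intrinsics']);r=np.array(d['orientation'])@np.linalg.solve(K,[u,v,1.]);e=np.array(d['eye'])
    return e+r*(z-e[2])/r[2]
def proj(d,p):
    c=np.array(d['orientation']).T@(np.array(p)-np.array(d['eye']));q=np.array(d['intrinsics'])@c;return q[:2]/q[2]
E
python3 - <<'E'
from h import *
for n in('scene','top'):
    d=snap(n,n+'0'); print(n,np.array(d['eye']),np.array(d['orientation']).round(3).tolist(),np.array(d['intrinsics']).tolist())
o=get_obs();print(o['tool_pos'],o['tool_rot'],o['clock'],o['force'])
E
```

```text
pics
scene [1.23969811 0.43567324 1.07482617] [[-0.545, 0.67, -0.505], [0.839, 0.441, -0.32], [0.009, -0.598, -0.802]] [[543.3776833159552, 0.0, 271.18055929278574], [0.0, 543.3776833159552, 204.58490110817803], [0.0, 0.0, 1.0]]
top [0.49698905 0.05776777 1.09538288] [[0.016, -0.992, 0.126], [-1.0, -0.013, 0.019], [-0.017, -0.126, -0.992]] [[489.55463437377466, 0.0, 285.5162634160896], [0.0, 489.55463437377466, 204.49150573812295], [0.0, 0.0, 1.0]]
[ 0.15560533 -0.63057158  0.23028646] [[ 9.70908511e-01  2.39450719e-01 -1.25143690e-04]
 [ 2.39450566e-01 -9.70906976e-01  1.75236363e-03]
 [ 2.98101850e-04 -1.73135049e-03 -9.99998457e-01]] 0.1 [ 0.01110743 -1.10456695  0.36247185]
```

View pics/scene0.png

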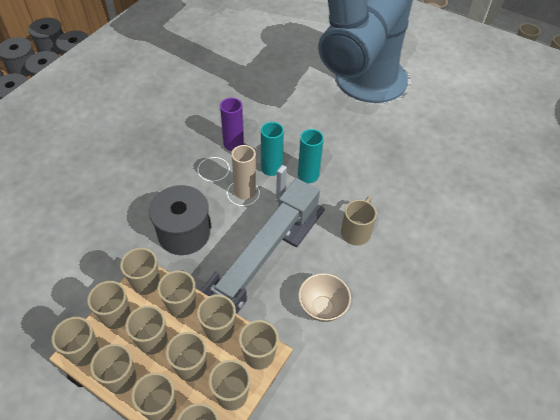

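View pics/top0.png

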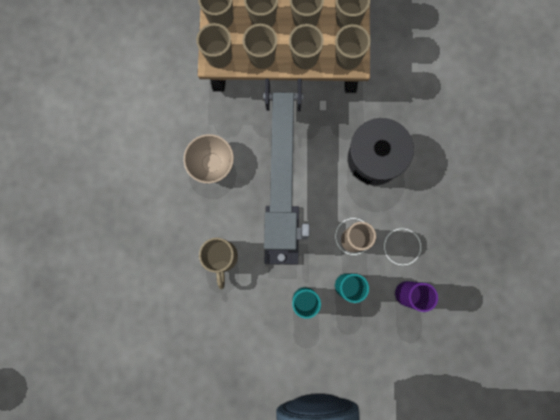

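The scene shows the pot at about (244,172), the latch post at (282,183) and the empty ring at (214,168). In the top view, the pot's top is at (360,236), its ring at (352,237), the new ring at (402,247) and the latch at (305,230). The tongue runs nearly along world x.

Run:
```python
from h import *
t=load('top0');s=load('scene0')
a=cv2.resize(t['frame'][195:315,258:448],None,fx=4,fy=4,interpolation=cv2.INTER_CUBIC)[:,:,::-1]
cv2.imwrite('pics/tc.png',a)
b=cv2.resize(s['frame'][130:250,190:340],None,fx=5,fy=5,interpolation=cv2.INTER_CUBIC)[:,:,::-1]
cv2.imwrite('pics/sc.png',b)
g=t['frame'].astype(int)
m=((g.min(2)>165)).astype(np.uint8)
n,l,st,c=cv2.connectedComponentsWithStats(m)
for i in range(1,n):
    if st[i,4]>8: print(st[i],c[i])
pts=np.argwhere(m[220:275,380:425])[:,::-1]+[380,220]
w=np.array([ray(t,*p,0)[:2] for p in pts]).astype(np.float32)
A=np.c_[2*w,np.ones(len(w))];x=np.linalg.lstsq(A,(w**2).sum(1),rcond=None)[0];print('newring',x[:2],np.sqrt(x[2]+x[0]**2+x[1]**2))
```

```text
newring [ 0.54593894 -0.18199577] 0.03983132863935621
```

View pics/tc.png

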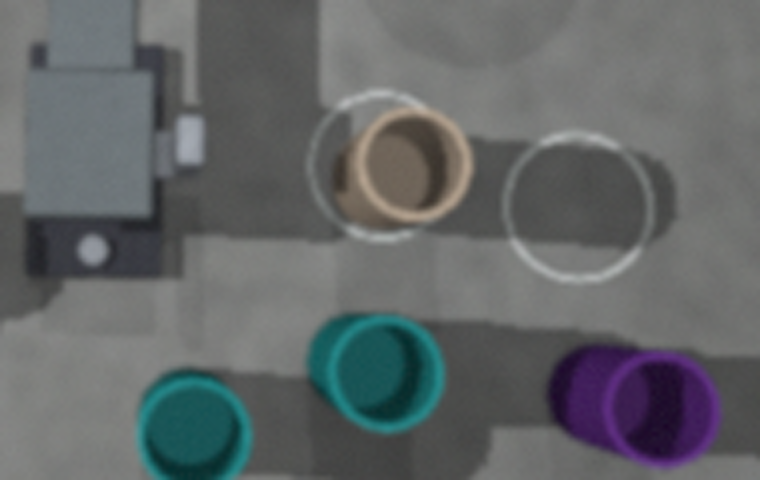

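View pics/sc.png

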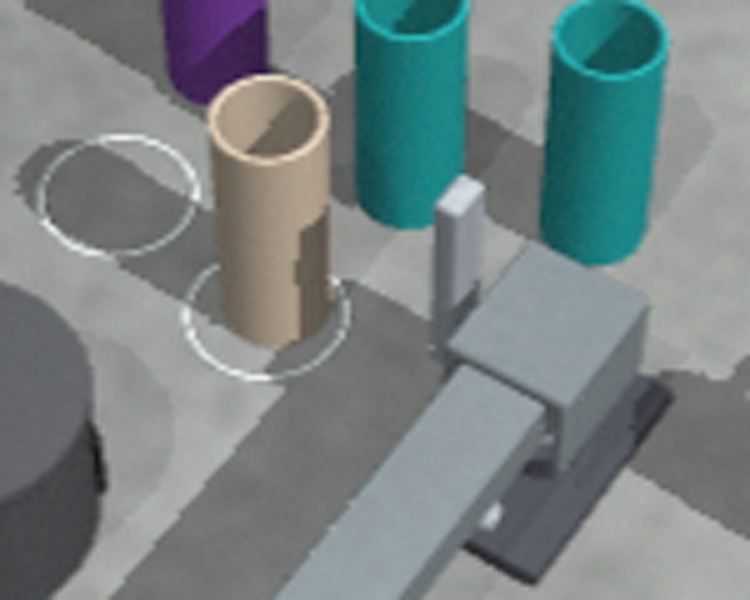

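Run:
```python
from h import *
t=load('top0');s=load('scene0')
T=lambda x,y,z: ray(t,258+(x+.5)/4-.5,195+(y+.5)/4-.5,z)[:2].round(4)
S=lambda x,y,z: ray(s,190+(x+.5)/5-.5,130+(y+.5)/5-.5,z)[:2].round(4)
print('pot',T(414,165,.14),S(269,118,.14))
print('latch',T(190,139,.165),S(460,195,.165))
print('oldring',T(382,165,0),S(266,314,0),'new',T(578,207,0),S(119,195,0))
print('purple',T(661,408,.14),'teal',T(386,373,.14),T(193,430,.14))
for c in((23,72),(155,70),(155,216),(23,216)):print('coup',T(*c,.112))
print('coupS',[S(*c,.112) for c in((530,243),(648,310),(563,405),(450,345))])
for y in(110,130,150,170,190,200):
    r=t['frame'][y].mean(1);g=np.diff(cv2.GaussianBlur(r[None],(3,1),0)[0]);a=265+np.argmax(abs(g[265:280]));b=285+np.argmax(abs(g[285:300]));print(y,a,b)
print('warmer',ray(t,381,148,.102)[:2])
```

```text
pot [ 0.5587 -0.0725] [ 0.5621 -0.0711]
latch [0.5679 0.0371] [0.5713 0.0383]
oldring [ 0.5675 -0.0738] [ 0.5699 -0.0731] new [ 0.5458 -0.1824] [ 0.5475 -0.1813]
purple [ 0.4443 -0.1899] teal [ 0.4586 -0.0587] [0.4302 0.0337]
coup [0.6047 0.1207]
coup [0.6066 0.054 ]
coup [0.5331 0.053 ]
coup [0.5321 0.1191]
coupS [array([0.5391, 0.0574]), array([0.5431, 0.1222]), array([0.6096, 0.1176]), array([0.609 , 0.0584])]
110 265 296
130 271 291
150 271 291
170 266 293
190 271 292
200 269 292
warmer [ 0.74365993 -0.11938988]
```

Emit:
jog_arm(deltas=[[8.5, 0, 0, 0, 0.11], [8.5, 0, 0, 0, 0.115], [8.5, 2, -2.8, 0, 0], [8.5, 2, -2.8, 0, 0], [8.5, 2, -2.8, 0, 0], [8.5, 2, -2.8, 0, 0], [8.5, 2, -2.8, 0, 0], [8.5, 2, -2.8, 0, 0]], grip_force=30)

```text
clock: 0.77
tool_pos: [0.2734, -0.4593, 0.2307]
tool_rot: [[1.0, 0.016, -0.0], [0.016, -1.0, 0.001], [-0.0, -0.001, -1.0]]
force: [0.5, 0.2, -0.3]
finger_gap: 0.085
gripper_force: 0.0
```

Emit:
jog_arm(deltas=[[8.5, 2, -2.8, 0, 0], [8.5, 2, -2.8, 0, 0], [8.5, 2, -2.8, 0, 0], [8.5, 2, -2.8, 0, 0], [8.5, 2, -2.8, 0, 0], [8.5, 2, -2.8, 0, 0], [8.5, 2, -2.8, 0, 0], [8.5, 0, 0, 0, 0]])

```text
clock: 1.43
tool_pos: [0.4114, -0.2584, 0.2309]
tool_rot: [[1.0, 0.022, 0.0], [0.022, -1.0, 0.002], [0.0, -0.002, -1.0]]
force: [0.1, -0.0, 0.1]
finger_gap: 0.0846
gripper_force: 0.0
```

Emit:
jog_arm(deltas=[[8.5, 2, -2.8, 0, 0], [8.5, 2, -2.8, 0, 0], [8.5, 2, -2.8, 0, 0], [8.5, 2, -2.8, 0, 0], [8.5, 0, 0, 0, 0], [8.5, 0, 0, 0, 0]])

```text
clock: 1.93
tool_pos: [0.4878, -0.1484, 0.2309]
tool_rot: [[1.0, 0.02, -0.001], [0.02, -1.0, 0.0], [-0.001, -0.0, -1.0]]
force: [-0.9, -0.2, 0.2]
finger_gap: 0.0849
gripper_force: 0.0
```

Emit:
jog_arm(deltas=[[8.5, 2.47, -2.5, 0, 0], [8.5, 2.47, -2.5, 0, 0], [8.5, 2.47, -2.5, 0, 0], [8.5, 0, 0, 0, 0], [8.5, 0, 0, 2, 0], [8.5, 0, 0, 2, 0], [8.5, 0, 0, 0, 0], [8.5, 0, 0, 0, 0]])

```text
clock: 2.6
tool_pos: [0.5591, -0.0742, 0.1901]
tool_rot: [[1.0, 0.015, -0.003], [0.015, -1.0, 0.001], [-0.003, -0.001, -1.0]]
force: [-0.4, 0.3, -0.4]
finger_gap: 0.0848
gripper_force: 0.0
```

Run:
```python
from h import *
s=snap('scene','s1');t=snap('top','t1');o=get_obs();print(o['tool_pos'])
a=cv2.resize(s['frame'][70:230,170:330],None,fx=2.5,fy=2.5,interpolation=cv2.INTER_CUBIC)
b=cv2.resize(t['frame'][160:320,290:450],None,fx=2.5,fy=2.5,interpolation=cv2.INTER_CUBIC)
cv2.imwrite('pics/c1.png',np.hstack([a,b])[:,:,::-1])
```

```text
[ 0.56068236 -0.07436874  0.19243709]
```

View pics/c1.png

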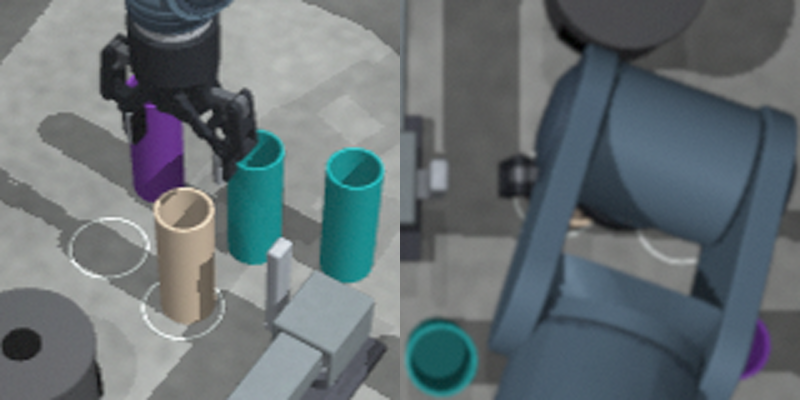

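The crop shows the gripper above the pot, with the fingers either side of it along y, at about (120,130) and (235,165). The pot is untouched, so I'm descending.

Emit:
jog_arm(deltas=[[8.5, 0, -0.2, 2, 0], [8.5, 0, 0, 2, 0], [8.5, 0, 0, 2, 0], [8.5, 0, 0, 2, 0], [8.5, 0, 0, 2, 0], [8.5, 0, 0, 0.7, 0], [8.5, 0, 0, 0, 0], [8.5, 0, 0, 0, 0]])

```text
clock: 3.37
tool_pos: [0.5612, -0.0718, 0.0856]
tool_rot: [[1.0, 0.016, 0.002], [0.016, -1.0, -0.001], [0.002, 0.001, -1.0]]
force: [0.3, 0.4, 0.5]
finger_gap: 0.0847
gripper_force: 0.0
```

Emit:
jog_arm(deltas=[[7, 0, 0, 0, 0], [6.4, 0, 0, 0, 0], [6.0, 0, 0, 0, 0], [5.6, 0, 0, 0, 0], [5.2, 0, 0, 0, 0], [5.0, 0, 0, 0, 0], [5.0, 0, 0, 0, 0], [5.0, 0, 0, 0, 0]], grip_force=30)

```text
clock: 4.03
tool_pos: [0.5611, -0.0716, 0.0856]
tool_rot: [[1.0, 0.017, 0.001], [0.017, -1.0, -0.001], [0.001, 0.001, -1.0]]
force: [-1.3, -0.5, 5.3]
finger_gap: 0.0545
gripper_force: 25.0
```

Run:
```python
from h import *
s=snap('scene','s2');o=get_obs();print(o['tool_pos'],o['finger_gap'],o['gripper_force'],o['force'])
g=s['frame'].astype(int);m=((g[:,:,0]-g[:,:,2]>25)&(g[:,:,0]>110)).astype(np.uint8)[120:215,190:280]
p=np.argwhere(m);print(p.min(0)+[120,190],p.max(0)+[120,190])
g=load('scene0')['frame'].astype(int);m=((g[:,:,0]-g[:,:,2]>25)&(g[:,:,0]>110))[120:215,190:280]
p=np.argwhere(m);print(p.min(0)+[120,190],p.max(0)+[120,190])
a=cv2.resize(s['frame'][70:230,170:330],None,fx=3,fy=3);cv2.imwrite('pics/c2.png',a[:,:,::-1])
```

```text
[ 0.56113842 -0.07164271  0.08555777] 0.05464833812067181 24.951339930994436 [-1.27592465 -0.81667581  5.44220076]
[150 231] [198 250]
[145 232] [198 255]
```

View pics/c2.png

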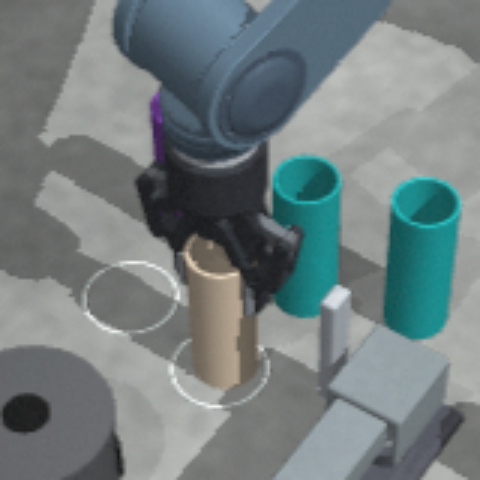

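The fingers hold the pot, which still stands upright in its ring at about (215,380). I'm sliding it now.

Emit:
jog_arm(deltas=[[5, -0.04, 0.25, 0, 0], [5, -0.08, 0.5, 0, 0], [5, -0.08, 0.5, 0, 0], [5, -0.08, 0.5, 0, 0], [5, -0.08, 0.5, 0, 0], [5, -0.08, 0.5, 0, 0], [5, -0.08, 0.5, 0, 0], [5, -0.08, 0.5, 0, 0]])

```text
clock: 4.75
tool_pos: [0.5563, -0.1076, 0.0857]
tool_rot: [[1.0, 0.016, 0.003], [0.016, -1.0, 0.003], [0.003, -0.003, -1.0]]
force: [0.4, 6.4, 7.4]
finger_gap: 0.0544
gripper_force: 24.9
```

Emit:
jog_arm(deltas=[[5, -0.08, 0.5, 0, 0], [5, -0.08, 0.5, 0, 0], [5, -0.08, 0.5, 0, 0], [5, -0.08, 0.5, 0, 0], [5, -0.08, 0.5, 0, 0], [5, -0.08, 0.5, 0, 0], [5, -0.08, 0.5, 0, 0], [5, -0.08, 0.5, 0, 0]])

```text
clock: 5.42
tool_pos: [0.5505, -0.1476, 0.0856]
tool_rot: [[1.0, 0.016, 0.003], [0.016, -1.0, 0.003], [0.003, -0.003, -1.0]]
force: [1.3, 7.4, 7.3]
finger_gap: 0.0545
gripper_force: 25.0
```

Emit:
jog_arm(deltas=[[5, -0.07, 0.5, 0, 0], [5, -0.07, 0.5, 0, 0], [5, -0.07, 0.5, 0, 0], [5, -0.07, 0.5, 0, 0], [5, -0.07, 0.5, 0, 0], [5, -0.07, 0.5, 0, 0], [5, -0.03, 0.3, 0, 0], [5, 0, 0, 0, 0]])

```text
clock: 6.08
tool_pos: [0.5464, -0.1813, 0.0856]
tool_rot: [[1.0, 0.016, 0.002], [0.016, -1.0, 0.002], [0.002, -0.002, -1.0]]
force: [0.6, 4.9, 6.4]
finger_gap: 0.0546
gripper_force: 24.9
```

Run:
```python
from h import *
s=snap('scene','s3');o=get_obs();print(o['tool_pos'],o['finger_gap'],o['force'],o['wrist_torque'])
a=cv2.resize(s['frame'][70:230,150:310],None,fx=3,fy=3);cv2.imwrite('pics/c3.png',a[:,:,::-1])
```

```text
[ 0.54644742 -0.18120109  0.08562369] 0.054978289214177065 [0.63268613 5.59300948 7.30965029] [ 0.97765834 -0.10651316 -0.02679104]
```

View pics/c3.png

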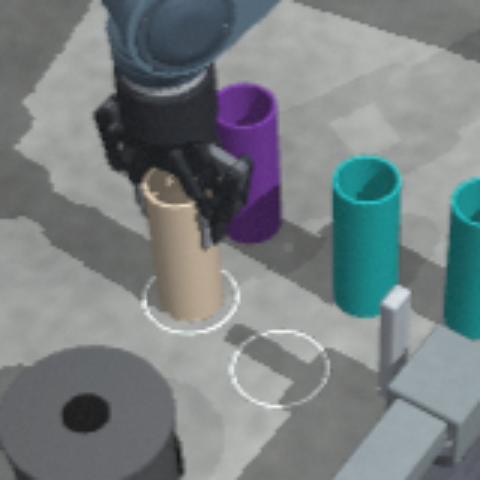

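The pot stands within the new ring: its foot is at about (190,300) and the ring spans columns 142 to 238. I'm releasing it and rising.

Emit:
jog_arm(deltas=[[5.8, 0, 0, 0, 0], [6.2, 0, 0, 0, 0], [7, 0, 0, 0, 0], [8, 0, 0, 0, 0], [8.5, 0, 0, 0, 0], [8.5, 0, 0, 0, 0], [8.5, 0, 0, 0, 0], [8.5, 0, 0, 0, 0]])

```text
clock: 6.8
tool_pos: [0.5453, -0.182, 0.0842]
tool_rot: [[1.0, 0.017, -0.0], [0.017, -1.0, 0.0], [-0.0, -0.0, -1.0]]
force: [0.5, -0.9, 0.0]
finger_gap: 0.0849
gripper_force: 0.0
```

Emit:
jog_arm(deltas=[[8.5, 0, 0, -1, 0], [8.5, 0, 0, -2, 0], [8.5, 0, 0, -2, 0], [8.5, 0, 0, -2, 0], [8.5, 0, 0, -3, 0], [8.5, 0, 0, -3, 0], [8.5, 0, 0, -2, 0], [8.5, 0, 0, 0, 0]])

```text
clock: 7.47
tool_pos: [0.5479, -0.1834, 0.2413]
tool_rot: [[1.0, 0.017, 0.01], [0.017, -1.0, -0.005], [0.01, 0.006, -1.0]]
force: [0.8, 0.5, 0.6]
finger_gap: 0.0851
gripper_force: 0.0
```

Emit:
jog_arm(deltas=[[6, 0.3, -2.7, 0, 0], [6, 0.3, -2.7, 0, 0], [6, 0.3, -2.7, 0, 0], [5, 0.3, -2.7, 0, 0], [5, 0.3, -2.7, 0, 0], [5, 0.3, -2.7, 0, 0], [5, 0.3, -2.7, 0, 0], [5, 0.3, -2.7, 0, 0]])

```text
clock: 8.13
tool_pos: [0.5653, 0.0358, 0.2339]
tool_rot: [[1.0, 0.017, -0.001], [0.017, -1.0, 0.0], [-0.001, -0.0, -1.0]]
force: [-0.2, -0.5, -0.0]
finger_gap: 0.0499
gripper_force: 0.0
```

Emit:
jog_arm(deltas=[[5, 0, 0, 1.5, 0], [5, 0, 0, 1.5, 0], [5, 0, 0, 1.5, 0], [5, 0, 0, 0, 0], [5, 0, 0, 0, 0], [5, 0, 0, 0, 0]])

```text
clock: 8.63
tool_pos: [0.566, 0.0342, 0.19]
tool_rot: [[1.0, 0.017, 0.001], [0.017, -1.0, -0.0], [0.001, 0.0, -1.0]]
force: [1.1, -0.4, -0.2]
finger_gap: 0.0503
gripper_force: 0.0
```

Run:
```python
from h import *
s=snap('scene','s4');t=snap('top','t4');o=get_obs();print(o['tool_pos'],o['tool_rot'][:2],o['finger_gap'])
a=cv2.resize(s['frame'][100:260,170:330],None,fx=2.5,fy=2.5,interpolation=cv2.INTER_CUBIC)
b=cv2.resize(t['frame'][160:320,270:430],None,fx=2.5,fy=2.5,interpolation=cv2.INTER_CUBIC)
cv2.imwrite('pics/c4.png',np.hstack([a,b])[:,:,::-1])
```

```text
[0.56642312 0.03410909 0.19061757] [[ 9.99861854e-01  1.64921914e-02  2.06890601e-03]
 [ 1.64928330e-02 -9.99863941e-01 -2.93421334e-04]] 0.049947457012870046
```

View pics/c4.png

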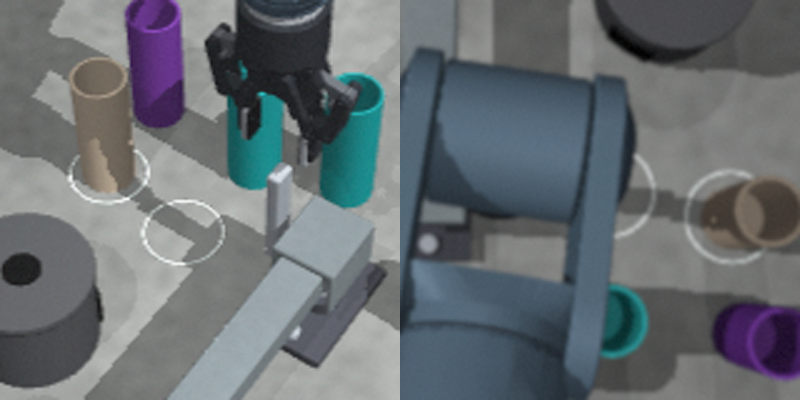

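The pot stands upright inside the new ring, at about (100,180) in the scene crop. The fingers, at about (245,120) and (310,150), straddle the post, whose top is at (283,175). I'm correcting about 3.5 mm and descending.

Emit:
jog_arm(deltas=[[5, 0.35, -0.36, 0, 0], [5, 0, 0, 1, 0], [5, 0, 0, 1.2, 0], [5, 0, 0, 1.5, 0], [5, 0, 0, 1.5, 0], [5, 0, 0, 1, 0], [5, 0, 0, 0, 0], [5, 0, 0, 0, 0]])

```text
clock: 9.4
tool_pos: [0.5686, 0.0381, 0.1262]
tool_rot: [[1.0, 0.017, -0.002], [0.017, -1.0, 0.0], [-0.002, -0.0, -1.0]]
force: [0.2, -0.3, 1.0]
finger_gap: 0.05
gripper_force: 0.0
```

Emit:
jog_arm(deltas=[[3.5, 0, 0, 0, 0], [2.5, 0, 0, 0, 0], [2, 0, 0, 0, 0], [1.6, 0, 0, 0, 0], [1.2, 0, 0, 0, 0], [1.0, 0, 0, 0, 0], [0.8, 0, 0, 0, 0], [0.8, 0, 0, 0, 0]], grip_force=45)

```text
clock: 10.07
tool_pos: [0.5697, 0.0377, 0.1281]
tool_rot: [[1.0, 0.016, 0.001], [0.016, -1.0, -0.0], [0.001, 0.0, -1.0]]
force: [-0.8, -1.4, 4.4]
finger_gap: 0.0137
gripper_force: 44.3
```

Emit:
jog_arm(deltas=[[0.8, 0, 0, 0, 0], [0.8, 0, 0, 0, 0]])

```text
clock: 10.23
tool_pos: [0.5697, 0.0377, 0.1281]
tool_rot: [[1.0, 0.016, 0.001], [0.016, -1.0, -0.001], [0.001, 0.001, -1.0]]
force: [-0.9, -2.2, 4.7]
finger_gap: 0.0135
gripper_force: 44.5
```

Emit:
jog_arm(deltas=[[0.8, 0, 0.2, 0, 0], [0.8, 0, 0.2, 0, 0], [0.8, 0, 0.2, 0, 0], [0.8, 0, 0.2, 0, 0], [0.8, 0, 0.2, 0, 0], [0.8, 0, 0.2, 0, 0], [0.8, 0, 0.2, 0, 0], [0.8, 0, 0.2, 0, 0]])

```text
clock: 10.9
tool_pos: [0.5697, 0.024, 0.128]
tool_rot: [[1.0, 0.016, 0.001], [0.016, -1.0, 0.004], [0.001, -0.004, -1.0]]
force: [-1.5, 6.9, 6.9]
finger_gap: 0.0139
gripper_force: 44.8
```

Emit:
jog_arm(deltas=[[0.8, 0, 0, 0, 0], [0.8, 0, 0, 0, 0], [0.8, 0, 0, 0, 0]])

```text
clock: 11.15
tool_pos: [0.5697, 0.024, 0.128]
tool_rot: [[1.0, 0.016, 0.001], [0.016, -1.0, 0.004], [0.001, -0.004, -1.0]]
force: [-2.5, 6.4, 6.7]
finger_gap: 0.0139
gripper_force: 44.9
```

Emit:
jog_arm(deltas=[[0.8, 0, 0.1, 0, 0], [0.8, 0, 0.1, 0, 0], [0.8, 0, 0, 0, 0], [0.8, 0, 0, 0, 0], [0.8, 0.06, 0, -0.25, 0], [0.8, 0.06, 0, -0.25, 0], [0.8, 0.06, 0, -0.25, 0], [0.8, 0.06, 0, -0.25, 0]])

```text
clock: 11.82
tool_pos: [0.5707, 0.0225, 0.135]
tool_rot: [[1.0, 0.016, -0.003], [0.016, -1.0, 0.005], [-0.003, -0.005, -1.0]]
force: [4.2, 7.3, -5.8]
finger_gap: 0.0136
gripper_force: 43.9
```

Emit:
jog_arm(deltas=[[0.8, 0.06, 0, -0.25, 0], [0.8, 0.06, 0, -0.25, 0], [0.8, 0, 0, 0, 0]])

```text
clock: 12.07
tool_pos: [0.5719, 0.0225, 0.1403]
tool_rot: [[1.0, 0.016, -0.003], [0.016, -1.0, 0.005], [-0.003, -0.005, -1.0]]
force: [4.2, 7.9, -6.7]
finger_gap: 0.0133
gripper_force: 44.2
```

Emit:
jog_arm(deltas=[[0.8, 0.12, 0, -0.5, 0], [0.8, 0.14, 0, -0.5, 0], [0.8, 0.15, 0, -0.5, 0], [0.8, 0.15, 0, -0.5, 0], [0.8, 0.15, 0, -0.5, 0], [0.8, 0.17, 0, -0.5, 0], [0.8, 0.19, 0, -0.5, 0], [0.8, 0.19, 0, -0.5, 0]])

```text
clock: 12.73
tool_pos: [0.5834, 0.0229, 0.1792]
tool_rot: [[1.0, 0.017, -0.006], [0.017, -1.0, 0.005], [-0.006, -0.005, -1.0]]
force: [1.3, 7.6, -6.4]
finger_gap: 0.0132
gripper_force: 43.8
```

Emit:
jog_arm(deltas=[[0.8, 0.2, 0, -0.5, 0], [0.8, 0.22, 0, -0.5, 0], [0.8, 0.22, 0, -0.5, 0], [0.8, 0.23, 0, -0.5, 0], [0.8, 0.23, 0, -0.5, 0], [0.8, 0, 0, 0, 0], [0.8, 0, 0, 0, 0], [0.8, 0, 0, 0, 0]])

```text
clock: 13.4
tool_pos: [0.5946, 0.0231, 0.2044]
tool_rot: [[1.0, 0.017, -0.006], [0.017, -1.0, 0.005], [-0.006, -0.005, -1.0]]
force: [-1.6, 7.9, -4.0]
finger_gap: 0.0135
gripper_force: 44.1
```

Run:
```python
from h import *
s=snap('scene','s5');t=snap('top','t5');o=get_obs();print(o['tool_pos'],o['finger_gap'],o['force'],o['clock'],np.abs(o['dq']).max())
a=cv2.resize(s['frame'][60:300,150:390],None,fx=2.2,fy=2.2,interpolation=cv2.INTER_CUBIC)
cv2.imwrite('pics/c5.png',a[:,:,::-1])
```

```text
[0.59458928 0.023109   0.20436085] 0.013500026725464546 [-1.63074008  7.66603647 -3.79055563] 13.5 0.06846819479558304
```

View pics/c5.png

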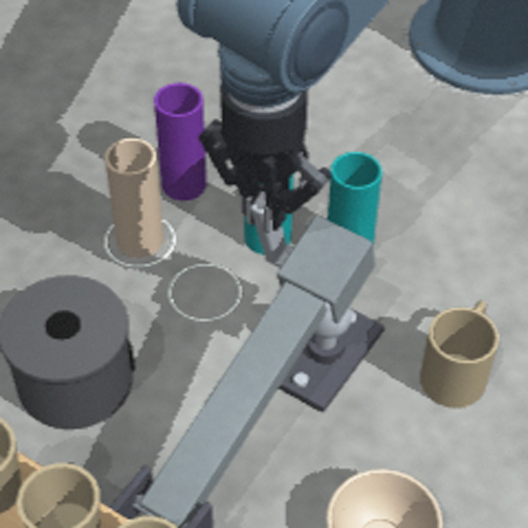

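The crop shows the coupler raised clear of the ball (ball at about (335,318)), the handle held, the pot in its ring at (140,245), and the mug, bowl and warmer in place. I'm nudging it up 2 mm, holding, and checking the height.

Emit:
jog_arm(deltas=[[0.8, 0.05, 0, -0.1, 0], [0.8, 0.05, 0, -0.1, 0], [0.8, 0, 0, 0, 0], [0.8, 0, 0, 0, 0], [0.8, 0, 0, 0, 0], [0.8, 0, 0, 0, 0], [0.8, 0, 0, 0, 0], [0.8, 0, 0, 0, 0]])

```text
clock: 14.17
tool_pos: [0.5952, 0.0231, 0.2058]
tool_rot: [[1.0, 0.017, -0.007], [0.017, -1.0, 0.005], [-0.007, -0.005, -1.0]]
force: [-0.6, 7.0, -5.5]
finger_gap: 0.0133
gripper_force: 43.9
```

Run:
```python
from h import *
s=load('s5');o=get_obs();print(o['tool_pos'],o['force'],o['gripper_force'],o['clock'])
for th in(.2,.24,.28):
    c,sn=np.cos(th),np.sin(th);r=[]
    for a,y in((-.0375,.0325),(-.0375,-.0325),(.0375,.0325)):
        X=a-.29;p=[.5695+.29+X*c+.022*sn,.087+y,.09-X*sn+.022*c]
        r.append(((proj(s,p)-[150,60])*2.2).round())
    print(th,r)
```

```text
[0.59521011 0.02313725 0.20583437] [-0.59802769  6.99683866 -5.53561487] 43.87897253036499 14.1667
0.2 [array([375., 248.]), array([319., 220.]), array([336., 307.])]
0.24 [array([374., 242.]), array([317., 214.]), array([335., 303.])]
0.28 [array([373., 236.]), array([316., 208.]), array([333., 299.])]
```

Run:
```python
from h import *
s=snap('scene','s6')
cv2.imwrite('pics/c6.png',cv2.resize(s['frame'][150:225,265:340],None,fx=8,fy=8,interpolation=cv2.INTER_CUBIC)[:,:,::-1])
for th in(0.2,.24,.28):
    c,sn=np.cos(th),np.sin(th);r=[]
    for a,y in((-.0375,.0325),(-.0375,-.0325),(.0375,.0325),(.0375,-.0325)):
        X=a-.29;p=[.571+.29+X*c+.022*sn,.0875+y,.09-X*sn+.022*c]
        r.append(((proj(s,p)-[265,150]+.5)*8).round().tolist())
    print(th,r)
```

```text
0.2 [[447.0, 188.0], [242.0, 88.0], [304.0, 403.0], [96.0, 297.0]]
0.24 [[444.0, 167.0], [237.0, 66.0], [300.0, 389.0], [91.0, 282.0]]
0.28 [[440.0, 147.0], [230.0, 45.0], [295.0, 375.0], [84.0, 268.0]]
```

View pics/c6.png

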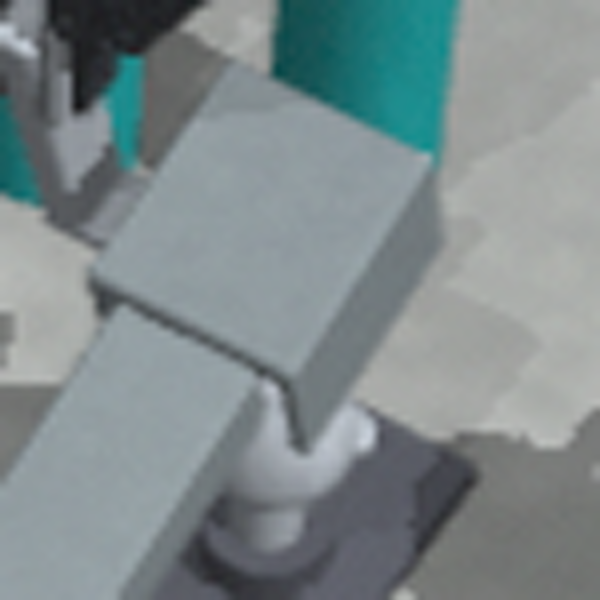

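The crop shows coupler top corners at (228,64), (435,158), (292,378) and (92,272). That gives about 0.265 rad, or 75 to 78 mm of rise, so I'm adding 3 mm and holding.

Emit:
jog_arm(deltas=[[0.8, 0.04, 0, -0.1, 0], [0.8, 0.04, 0, -0.1, 0], [0.8, 0.04, 0, -0.1, 0], [0.8, 0, 0, 0, 0], [0.8, 0, 0, 0, 0], [0.8, 0, 0, 0, 0], [0.8, 0, 0, 0, 0], [0.8, 0, 0, 0, 0]])

```text
clock: 14.88
tool_pos: [0.5967, 0.0232, 0.2088]
tool_rot: [[1.0, 0.017, -0.007], [0.017, -1.0, 0.005], [-0.007, -0.005, -1.0]]
force: [0.7, 7.1, -5.6]
finger_gap: 0.0135
gripper_force: 43.9
```

Emit:
jog_arm(deltas=[[0.8, 0, 0, 0, 0], [0.8, 0, 0, 0, 0], [0.8, 0, 0, 0, 0], [0.8, 0, 0, 0, 0], [0.8, 0, 0, 0, 0], [0.8, 0, 0, 0, 0]])

```text
clock: 15.38
tool_pos: [0.5967, 0.0232, 0.2088]
tool_rot: [[1.0, 0.017, -0.007], [0.017, -1.0, 0.005], [-0.007, -0.005, -1.0]]
force: [2.0, 7.8, -6.8]
finger_gap: 0.0134
gripper_force: 43.9
```

Run:
```python
from h import *
o=get_obs();print(o['tool_pos'],o['force'],o['finger_gap'],o['clock'])
print(close_job())
```

```text
[0.59667026 0.02316405 0.20883712] [ 1.96588635  7.78045611 -6.81268973] 0.013424864721091988 15.3833
the job is handed in; nothing more can be done
None
```

The job is handed in at 15.4 s: the pot stands released in the new ring, and the arm is holding the unlatched tongue steady with the coupler up by about 8 cm (78 mm by camera, 81 mm by arm position); the mug, bowl and warmer were not touched.

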